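Lock the silver chest and put its key away

TASK

Lock the larger of the two wooden chests: turn the key standing in its lid clockwise (seen from above) as far as it will go, turn it back to where it started, the only position where it comes out, and draw it straight up out of the lock. Then drop it gently into the small square wooden box, leave the box standing upright, and leave the smaller chest's key in its own lock.

Things in the scene. Friction and masses are not known exactly. Their poses are not given: they have to be found in the camera images.
- key: Key upright in the lid of the larger wooden chest (150 x 190 mm, lid at 75 mm, fixed). Flat black bow 34 wide (y), 10 thick (x; grip across this), 26 tall. Origin: middle of the bow, 36 mm above the lid, 58 mm above the key's tip; z up the stem, the turning axis. Blade 14 wide (y), 5 thick, round-tipped; comes out only within 10 degrees of its starting direction. Lift 35 mm to clear. 40 g.
- lock (a joint): The larger chest's lock cylinder, under a brass plate 4 mm proud of the lid. Rad: 0 at start, grows clockwise seen from above, firm stop at 1.3. Friction 0.04 N m, no spring: stays where left. The key has about 7 degrees of play, so the cylinder lags it by that, there and back. The plate's slot is 17 x 8 mm and holds the turned key in.
- key_box: Small open square wooden box for the key, loose, 90 x 90 mm outside, 50 mm high, walls and floor 5 mm, about 0.4 kg. Origin: centre of its underside, on the table; z up. The round white bowl of like size near it is not meant.
- small_key: The other key, to be left in its lock: round black bow 24 mm across, 8 mm thick, in the lid of the smaller wooden chest (110 x 110 mm, lid at 55 mm, fixed). Origin: middle of its bow, 36 mm above the lid; z up.
Things that resemble listed ones, but are neither listed nor needed, are in the scene too. What is shaped like the key but orange is not meant.

How it is judged:
By the outcome, as a careful person would: the job done as asked, in the order asked, and still so for the second after the job is handed in, with the robot touching nothing.
It also fails if it takes over 51 s, if anything falls off the work surface, if the arm or the gripper's body presses on something with over 40 N, if the wrist force passes 120 N, or if a joint passes its speed limit or range.

ROBOT

A 7-joint arm with a two-finger parallel gripper is mounted at the origin on the work surface. World frame = base frame: x ahead of the robot, y to its left, z up, the work surface at z = 0. Lengths are in m, angles in rad, forces in N, time in s.
With the tool pointing down it reaches from about 0.425 to 0.875 m from the base axis. Payload 8.4 kg.
Tool frame: the origin (TCP) lies at the very end of the fingers, on their centre line; the grasp point (between the pads) lies 19 mm behind it; z points along the fingers, y is the direction in which the jaws open and shut (so a half turn about z gives the same grasp; the last joint's range is limited). The gripper opens to 85 mm and grips with 20 to 120 N. Pads are 22 mm wide; open, the fingers measure 114 mm over their backs; the gripper's body (76 mm by 85 mm) begins 54 mm behind the grasp point. The pads swing forward as they close: fully open they stand 13 mm farther back than shut.
Start: joints at [-1.392, 0.333, 0.04, 1.465, -0.013, 1.343, -0.059], TCP at [0.178, 0.625, 0.231] pointing down, gripper open.
Joint ranges: [-2.58, 2.58], [-0.38, 2.09], [-1.3, 1.39], [0.25, 2.4], [-1.5, 4.64], [0.08, 2.09], [-2.65, 2.65]. Speed limits (rad/s): [2.22, 2.22, 2.79, 2.79, 3.14, 3.14, 3.14].

INTERFACE

Orientations are given as a 3x3 rotation matrix whose columns are the frame's x, y, z axes.
In Python, from plant import robot gives the robot as it stands. The module is installed in compiled form; this text tells all that it offers.
- The arm moves only by the tool step_arm, never from a script. Its argument "motion" is a list of rows, each an object of numbers: "dx", "dy", "dz": the shift along the world's x, y, z in cm; "ax", "ay", "az": the turn, a rotation vector about the world's x, y, z in degrees; "fingers": the closure, from 0 (fully open) to 1 (shut). In form: [{"dx": .., "dy": .., "dz": .., "ax": .., "ay": .., "az": .., "fingers": ..}, ...]. A call has 1 to 10 rows; each row is the pose to reach, as a shift and turn from the pose commanded when the call began; what a row does not reach only later rows make up. A row lasts 1/12 s, in which the tool goes at most 41.7 mm and 7.16 degrees, less where a joint would pass 70% of its speed; a pose out of reach is approached as far as the arm can. A call with a gripper value outside its range is refused whole. The fingers move at their own pace and stop on an object; "squeeze" is the grip in N (left out, the last holds). Time passes only in rows, so rows that repeat a pose let the fingers close. It gives the time, the measured TCP pose, the force and the opening at its end, in the units of the state.
- robot.state(): the state, without advancing time (a new reading comes with each control period).
- robot.read_camera(name): name is "scene" or "side" or "wrist"; returns a dict with "color" (480x640x3 uint8, red, green, blue), "z_map" (480x640 float32, m along the optical axis (not along the pixel's ray), 0 where there is no reading), "intrinsics" (3x3 intrinsics, pixels), "dist" ([k1, k2, p1, p2, k3] as OpenCV has them; the pictures are not rectified), "cam_to_world" (4x4, takes a point from camera to world coordinates); the wrist camera has in their place "T_tool_cam" (4x4, takes a point from camera to tool coordinates, whose origin is the TCP and whose axes are the flange's). Camera axes: x right, y up, looking along -z (the intrinsics and any distortion apply to the point x, -y, -z); pixel columns grow to the right and rows downward; lengths in m; the calibration is good to about 2 mm. A picture is of the moment at which its call begins: read the wrist's pose just before it.
- robot.job_done(): hands the job in, once; it reports no verdict.
The state is a dict: "time": time; "joints": joint angles; "dq": joint speeds; "joint_torque": joint torques, N m; "tcp_pos": TCP position; "ee_rot": TCP orientation; "wrist_force": force on the tool from outside, world axes, zero at the start; "torque": the same for the moment, N m; "opening": opening from 0.0 (shut) to 1.0 (fully open).
Only numpy, scipy, OpenCV 4.12 (cv2) and the standard library are available. Lean on these libraries where they do the work, as an engineer would, in place of code of your own. Each camera call takes 0.05 s, during which the arm holds its last target.

## Working session

There is one attempt and no reset: what is moved stays moved. The work goes in short steps, Python scripts to look and compute and a tool call to move; the robot and the scene stay as the last step left them, time stands still between calls to the robot, and variables do not carry over. Pictures are saved under pics/ and viewed, and the job is handed in when it is done.

Besides the shell and the picture viewer there is one more tool, called after "Request:" by a JSON object that holds its "api" and its "payload", one argument or row to a line. step_arm: Moves the arm, as the interface text tells. Its arguments: {"type":"object","properties":{"motion":{"type":"array"},"squeeze":{"type":"number"}},"required":["motion"]}

```bash
mkdir -p pics; cat > h.py <<'E'
import numpy as np, cv2
from plant import robot
def grab(n,tag):
    s=robot.state(); c=robot.read_camera(n)
    cv2.imwrite(f'pics/{tag}.png',c['color'][:,:,::-1])
    if n=='wrist':
        T=np.eye(4);T[:3,:3]=s['ee_rot'];T[:3,3]=s['tcp_pos'];c['M']=T@np.array(c['T_tool_cam'])
    else: c['M']=np.array(c['cam_to_world'])
    np.savez(f'pics/{tag}.npz',color=c['color'],z=c['z_map'],K=c['intrinsics'],d=c['dist'],M=c['M'])
    return c
def load(tag): return np.load(f'pics/{tag}.npz')
def rays(f,uv):
    n=cv2.undistortPoints(np.array(uv,float).reshape(-1,1,2),np.array(f['K']),np.array(f['d'])).reshape(-1,2)
    return np.c_[n[:,0],-n[:,1],-np.ones(len(n))]
def atdepth(f,uv):
    r=rays(f,uv); z=np.array([f['z'][int(round(v)),int(round(u))] for u,v in uv])
    return (f['M'][:3,:3]@(r*z[:,None]).T).T+f['M'][:3,3]
def atheight(f,uv,h):
    r=(f['M'][:3,:3]@rays(f,uv).T).T;o=f['M'][:3,3]
    return o+r*((h-o[2])/r[:,2])[:,None]
def tri(fs,uvs):
    A=np.zeros((3,3));b=np.zeros(3)
    for f,uv in zip(fs,uvs):
        r=f['M'][:3,:3]@rays(f,[uv])[0];r/=np.linalg.norm(r);P=np.eye(3)-np.outer(r,r);A+=P;b+=P@f['M'][:3,3]
    return np.linalg.solve(A,b)
def cloud(f):
    v,u=np.mgrid[0:480,0:640]; uv=np.c_[u.ravel(),v.ravel()]
    r=rays(f,uv);z=f['z'].ravel()
    P=(f['M'][:3,:3]@(r*z[:,None]).T).T+f['M'][:3,3]
    P[z==0]=np.nan
    return P.reshape(480,640,3)
E
python3 - <<'E'
from h import *
np.set_printoptions(precision=4,suppress=True)
print(robot.state())
for n in('scene','side','wrist'):
    c=grab(n,n+'0'); print(n,c['M'],c['intrinsics'],c['dist'])
E
```

```text
{'time': 0.0, 'joints': array([-1.3922,  0.3339,  0.0399,  1.4662, -0.0135,  1.3433, -0.0585]), 'dq': array([-0.0004, -0.0011,  0.    ,  0.0009,  0.0009, -0.0005, -0.001 ]), 'joint_torque': array([ -0.0013, -65.8544,   1.3647, -40.5572,   0.0167,   0.0126,
        -0.    ]), 'tcp_pos': array([0.1781, 0.6247, 0.2304]), 'ee_rot': array([[-0.9616,  0.2743, -0.0004],
       [ 0.2743,  0.9616, -0.0015],
       [-0.    , -0.0016, -1.    ]]), 'wrist_force': array([ 0.2074,  0.0827, -0.3127]), 'torque': array([ 0.0092, -0.037 , -0.0916]), 'opening': 0.9988180782073263}
scene [[-0.0534 -0.7321  0.6791  1.2166]
 [ 0.9985 -0.0444  0.0306 -0.0194]
 [ 0.0077  0.6797  0.7334  0.812 ]
 [ 0.      0.      0.      1.    ]] [[441.5881   0.     318.2141]
 [  0.     441.5881 237.9139]
 [  0.       0.       1.    ]] [-0.0877  0.      0.      0.      0.    ]
side [[ 0.9935  0.073  -0.0873  0.492 ]
 [-0.1136  0.5918 -0.798  -0.8234]
 [-0.0066  0.8028  0.5963  0.6748]
 [ 0.      0.      0.      1.    ]] [[557.653    0.     326.418 ]
 [  0.     557.653  241.7515]
 [  0.       0.       1.    ]] [-0.1484  0.      0.      0.      0.    ]
wrist [[ 0.2741 -0.9176 -0.288   0.1056]
 [ 0.9617  0.2612  0.083   0.6453]
 [-0.0009 -0.2997  0.954   0.3723]
 [ 0.      0.      0.      1.    ]] [[348.5206   0.     318.4225]
 [  0.     348.5206 240.2015]
 [  0.       0.       1.    ]] [0.0105 0.     0.     0.     0.    ]
```

View pics/scene0.png

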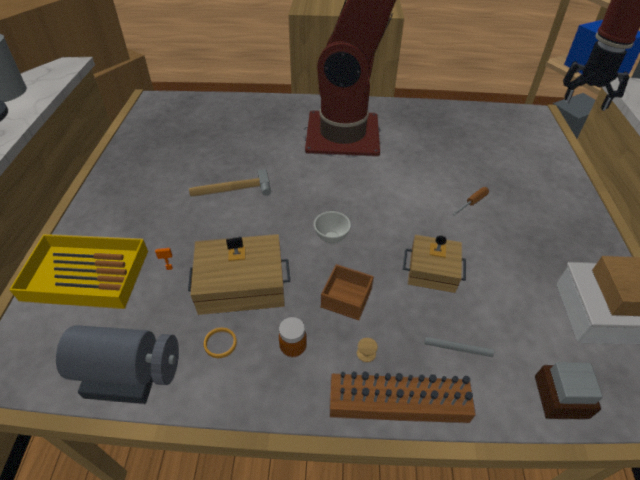

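View pics/side0.png

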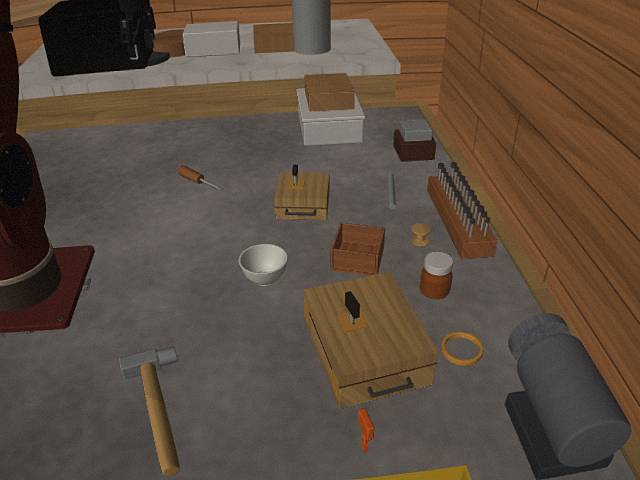

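View pics/wrist0.png

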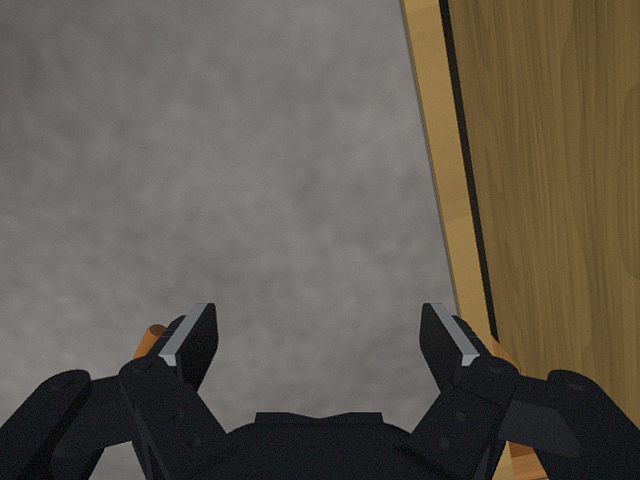

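The larger chest has a black key at scene (235,243) and side (351,305). The wooden box is at scene (347,291) and side (358,248), and the bowl is beside it. The orange lookalike is lying on the table.

```bash
python3 - <<'E'
from h import *
np.set_printoptions(precision=4,suppress=True)
for n,box in(('scene0',(180,225,295,315)),('side0',(295,270,440,410))):
    f=load(n);P=cloud(f);c=f['color'].astype(int)
    u0,v0,u1,v1=box
    Q=P[v0:v1,u0:u1].reshape(-1,3);C=c[v0:v1,u0:u1].reshape(-1,3)
    lid=Q[(abs(Q[:,2]-.075)<.006)]
    print(n,'lid',len(lid),np.nanpercentile(lid,[1,50,99],axis=0))
    r=cv2.minAreaRect((lid[:,:2]*1000).astype(np.float32));print(r)
    dk=(Q[:,2]>.09)
    k=Q[dk];print('key',dk.sum(),np.nanmedian(k,axis=0),np.nanmin(k,axis=0),np.nanmax(k,axis=0))
    ys=(k-k.mean(0))[:,:2];w,V=np.linalg.eigh(ys.T@ys);print(V,np.sqrt(w/len(k)))
for n,box in(('scene0',(315,260,380,322)),('side0',(328,220,390,275))):
    f=load(n);P=cloud(f);u0,v0,u1,v1=box
    Q=P[v0:v1,u0:u1].reshape(-1,3)
    k=Q[(Q[:,2]>.04)&(Q[:,2]<.056)];print(n,'box',len(k),np.nanpercentile(k,[1,50,99],axis=0),cv2.minAreaRect((k[:,:2]*1000).astype(np.float32)))
a,b=load('scene0'),load('side0')
print(tri([a,b],[(235,243),(351,305)]))
for f,n in((a,'s'),(b,'d')):
    c=f['color']; 
s=cv2.resize(cv2.imread('pics/scene0.png')[215:325,170:390],None,fx=3.6,fy=3.6,interpolation=cv2.INTER_CUBIC);cv2.imwrite('pics/zs.png',s)
s=cv2.resize(cv2.imread('pics/side0.png')[215:410,235:445],None,fx=3,fy=3,interpolation=cv2.INTER_CUBIC);cv2.imwrite('pics/zd.png',s)
E
```

```text
scene0 lid 4635 [[ 0.5372 -0.3184  0.0709]
 [ 0.6292 -0.2178  0.0757]
 [ 0.7024 -0.1243  0.08  ]]
((617.6146240234375, -222.7574005126953), (154.43966674804688, 190.7166290283203), 10.196237564086914)
key 184 [ 0.5961 -0.2263  0.1167] [ 0.5833 -0.2432  0.0912] [ 0.603  -0.2103  0.1277]
[[-0.9624 -0.2717]
 [-0.2717  0.9624]] [0.0026 0.0095]
side0 lid 8734 [[ 0.5376 -0.3253  0.0702]
 [ 0.6202 -0.2413  0.0749]
 [ 0.7014 -0.1276  0.0795]]
((624.4986572265625, -251.52716064453125), (152.02017211914062, 251.64239501953125), 10.050524711608887)
key 287 [ 0.5933 -0.2342  0.1177] [ 0.5855 -0.2457  0.0914] [ 0.6031 -0.2115  0.1258]
[[-0.942  -0.3356]
 [-0.3356  0.942 ]] [0.003  0.0107]
scene0 box 547 [[ 0.5908 -0.0349  0.0402]
 [ 0.6481  0.0182  0.049 ]
 [ 0.6994  0.0722  0.0534]] ((643.7763671875, 19.235851287841797), (90.06700897216797, 93.32026672363281), 70.73918151855469)
side0 box 648 [[ 0.5912 -0.0377  0.0402]
 [ 0.6435  0.0088  0.0476]
 [ 0.6976  0.0696  0.0517]] ((644.531494140625, 17.697525024414062), (95.10240936279297, 90.54621124267578), 70.9637222290039)
[ 0.5927 -0.2266  0.1097]
```

View pics/zs.png

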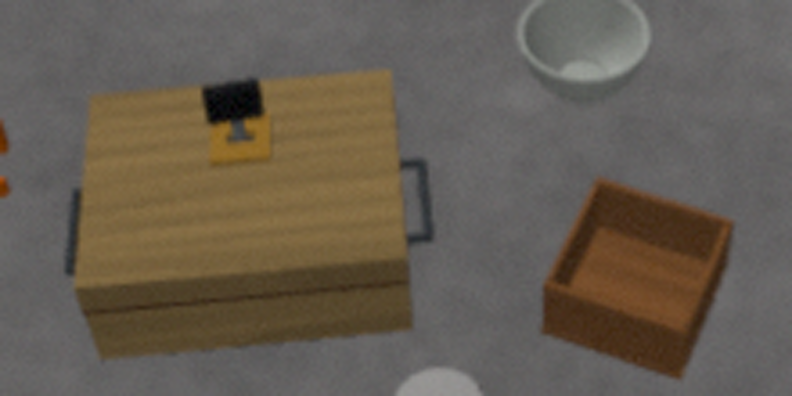

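View pics/zd.png

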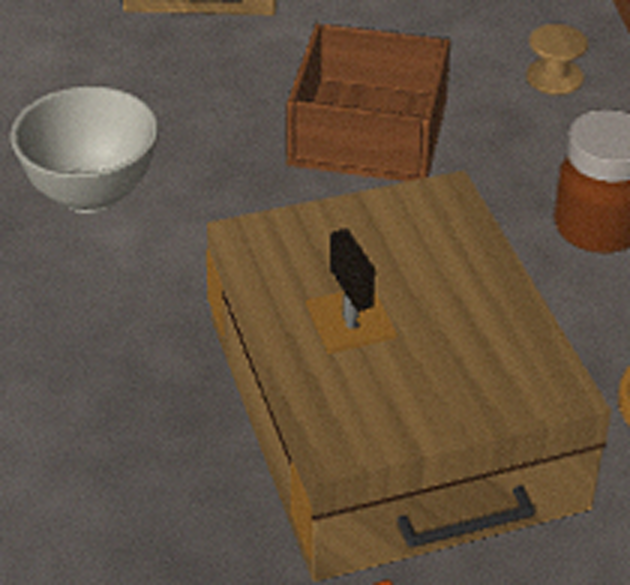

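Request:
{"api": "step_arm", "payload": {
  "motion": [
    {"dx": 3, "dy": -2.5, "dz": 0.5, "az": -3},
    {"dx": 6, "dy": -5, "dz": 1, "az": -6},
    {"dx": 9, "dy": -8, "dz": 1.5, "az": -9},
    {"dx": 12, "dy": -10.5, "dz": 2, "az": -12},
    {"dx": 15, "dy": -13, "dz": 2, "az": -15},
    {"dx": 18, "dy": -16, "dz": 2, "az": -18},
    {"dx": 21, "dy": -18.5, "dz": 2, "az": -21},
    {"dx": 24, "dy": -21, "dz": 2, "az": -24},
    {"dx": 27, "dy": -24, "dz": 2, "az": -27},
    {"dx": 30, "dy": -27, "dz": 2, "az": -30}
  ]
}}

```text
invalid input at $.motion[0]: expected keys dx, dy, dz, ax, ay, az, fingers
```

Request:
{"api": "step_arm", "payload": {
  "motion": [
    {"dx": 3, "dy": -2.5, "dz": 0.5, "ax": 0, "ay": 0, "az": -3, "fingers": 0},
    {"dx": 6, "dy": -5, "dz": 1, "ax": 0, "ay": 0, "az": -6, "fingers": 0},
    {"dx": 9, "dy": -8, "dz": 1.5, "ax": 0, "ay": 0, "az": -9, "fingers": 0},
    {"dx": 12, "dy": -10.5, "dz": 2, "ax": 0, "ay": 0, "az": -12, "fingers": 0},
    {"dx": 15, "dy": -13, "dz": 2, "ax": 0, "ay": 0, "az": -15, "fingers": 0},
    {"dx": 18, "dy": -16, "dz": 2, "ax": 0, "ay": 0, "az": -18, "fingers": 0},
    {"dx": 21, "dy": -18.5, "dz": 2, "ax": 0, "ay": 0, "az": -21, "fingers": 0},
    {"dx": 24, "dy": -21, "dz": 2, "ax": 0, "ay": 0, "az": -24, "fingers": 0},
    {"dx": 27, "dy": -24, "dz": 2, "ax": 0, "ay": 0, "az": -27, "fingers": 0},
    {"dx": 30, "dy": -27, "dz": 2, "ax": 0, "ay": 0, "az": -30, "fingers": 0}
  ]
}}

```text
time: 0.98
tcp_pos: [0.4782, 0.3546, 0.2512]
ee_rot: [[-0.694, 0.72, -0.0], [0.72, 0.694, -0.0], [0.0, -0.0, -1.0]]
wrist_force: [0.2, 1.2, 0.1]
opening: 0.998
```

Request:
{"api": "step_arm", "payload": {
  "motion": [
    {"dx": 0.7, "dy": -3.5, "dz": 0, "ax": 0, "ay": 0, "az": -2, "fingers": 0},
    {"dx": 1.4, "dy": -7, "dz": 0, "ax": 0, "ay": 0, "az": -4, "fingers": 0},
    {"dx": 2.1, "dy": -10.5, "dz": 0, "ax": 0, "ay": 0, "az": -6, "fingers": 0},
    {"dx": 2.8, "dy": -14, "dz": 0, "ax": 0, "ay": 0, "az": -8, "fingers": 0},
    {"dx": 3.5, "dy": -17.5, "dz": 0, "ax": 0, "ay": 0, "az": -10, "fingers": 0},
    {"dx": 4.2, "dy": -21, "dz": 0, "ax": 0, "ay": 0, "az": -12, "fingers": 0},
    {"dx": 4.9, "dy": -24.5, "dz": 0, "ax": 0, "ay": 0, "az": -14, "fingers": 0},
    {"dx": 5.6, "dy": -28, "dz": 0, "ax": 0, "ay": 0, "az": -16, "fingers": 0},
    {"dx": 6.3, "dy": -31.5, "dz": 0, "ax": 0, "ay": 0, "az": -18, "fingers": 0},
    {"dx": 7, "dy": -35, "dz": 0, "ax": 0, "ay": 0, "az": -20, "fingers": 0}
  ]
}}

```text
time: 1.82
tcp_pos: [0.5471, 0.0044, 0.2513]
ee_rot: [[-0.407, 0.914, 0.0], [0.914, 0.407, 0.0], [0.0, 0.0, -1.0]]
wrist_force: [1.3, 0.1, 0.4]
opening: 0.997
```

Request:
{"api": "step_arm", "payload": {
  "motion": [
    {"dx": 0.7, "dy": -3.5, "dz": 0, "ax": 0, "ay": 0, "az": -2, "fingers": 0},
    {"dx": 1.4, "dy": -7, "dz": 0, "ax": 0, "ay": 0, "az": -4, "fingers": 0},
    {"dx": 2.1, "dy": -10.5, "dz": 0, "ax": 0, "ay": 0, "az": -6, "fingers": 0},
    {"dx": 2.8, "dy": -14, "dz": 0, "ax": 0, "ay": 0, "az": -8, "fingers": 0},
    {"dx": 3.5, "dy": -17.5, "dz": 0, "ax": 0, "ay": 0, "az": -10, "fingers": 0},
    {"dx": 4.2, "dy": -21, "dz": 0, "ax": 0, "ay": 0, "az": -12, "fingers": 0},
    {"dx": 4.6, "dy": -23, "dz": 0, "ax": 0, "ay": 0, "az": -14, "fingers": 0},
    {"dx": 4.6, "dy": -23, "dz": 0, "ax": 0, "ay": 0, "az": -14, "fingers": 0},
    {"dx": 4.6, "dy": -23, "dz": 0, "ax": 0, "ay": 0, "az": -14, "fingers": 0}
  ]
}}

```text
time: 2.57
tcp_pos: [0.5926, -0.2255, 0.2508]
ee_rot: [[-0.172, 0.985, -0.001], [0.985, 0.172, -0.001], [-0.0, -0.001, -1.0]]
wrist_force: [-0.3, 0.9, 0.4]
opening: 0.996
```

```bash
python3 - <<'E'
from h import *
s=robot.state();print(s['time'],s['tcp_pos'],s['joints'],s['wrist_force'])
grab('wrist','wrist1')
E
```

```text
2.5667 [ 0.59264839 -0.22545697  0.25078256] [-0.29027838  0.3537546   0.76406588  1.50738472 -0.2454788   1.38018826
  0.66276195] [-0.3197453   0.92243502  0.40608073]
```

View pics/wrist1.png

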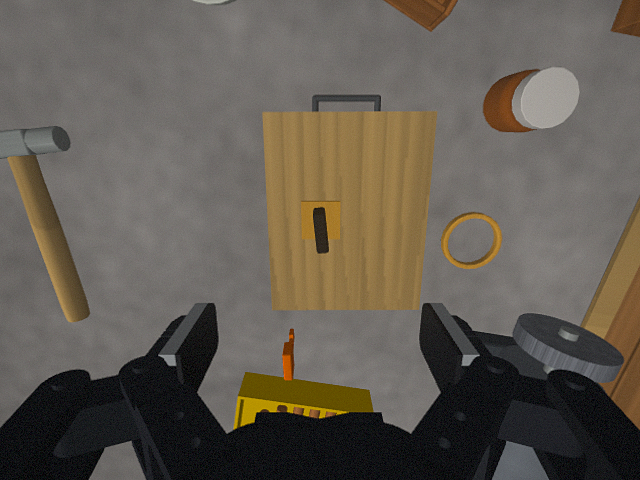

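```bash
python3 - <<'E'
from h import *
s=cv2.resize(cv2.imread('pics/wrist1.png')[190:265,280:360],None,fx=8,fy=8,interpolation=cv2.INTER_CUBIC);cv2.imwrite('pics/zw1.png',np.clip(s.astype(int)*1.7,0,255).astype(np.uint8))
f=load('wrist1');P=cloud(f)
Q=P[195:265,290:350].reshape(-1,3)
lid=P[120:305,275:425].reshape(-1,3);lid=lid[abs(lid[:,2]-.075)<.006];print(np.median(lid[:,2]),cv2.minAreaRect((lid[:,:2]*1000).astype(np.float32)))
for lo in(.095,.11,.118):
    k=Q[Q[:,2]>lo];ys=(k-k.mean(0))[:,:2];w,V=np.linalg.eigh(ys.T@ys);print(len(k),k.mean(0),k[:,2].max(),V[:,1],np.sqrt(w/len(k)))
    print(cv2.minAreaRect((k[:,:2]*1000).astype(np.float32)))
E
```

```text
0.07437716076370926 ((622.806640625, -224.56748962402344), (146.0945587158203, 178.11695861816406), 9.942609786987305)
561 [ 0.59521901 -0.22582023  0.12146538] 0.1252215343250746 [-0.2762042   0.96109898] [0.00287789 0.01040149]
((595.8181762695312, -228.22413635253906), (10.008379936218262, 34.302032470703125), 15.897717475891113)
529 [ 0.59544395 -0.22659052  0.12245999] 0.1252215343250746 [-0.27354509  0.96185918] [0.00287275 0.01011836]
((595.8196411132812, -228.24266052246094), (10.004058837890625, 34.26540756225586), 15.870536804199219)
499 [ 0.59559685 -0.22733553  0.12296572] 0.1252215343250746 [-0.27583959  0.96120368] [0.00286005 0.00978145]
((595.8023071289062, -228.2471466064453), (9.974428176879883, 34.2656135559082), 15.814906120300293)
```

View pics/zw1.png

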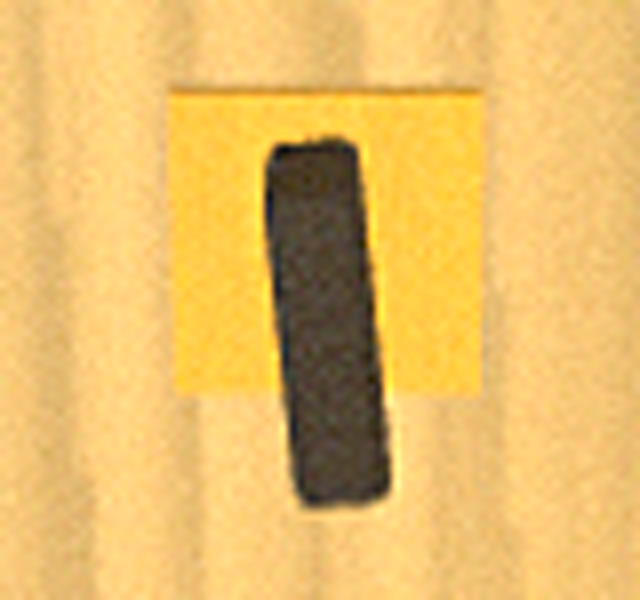

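Request:
{"api": "step_arm", "payload": {
  "motion": [
    {"dx": 0.3, "dy": -0.3, "dz": -2, "ax": 0, "ay": 0, "az": 3, "fingers": 0},
    {"dx": 0.3, "dy": -0.3, "dz": -5, "ax": 0, "ay": 0, "az": 6, "fingers": 0},
    {"dx": 0.3, "dy": -0.3, "dz": -8, "ax": 0, "ay": 0, "az": 6, "fingers": 0},
    {"dx": 0.3, "dy": -0.3, "dz": -10, "ax": 0, "ay": 0, "az": 6, "fingers": 0},
    {"dx": 0.3, "dy": -0.3, "dz": -10, "ax": 0, "ay": 0, "az": 6, "fingers": 0},
    {"dx": 0.3, "dy": -0.3, "dz": -10, "ax": 0, "ay": 0, "az": 6, "fingers": 0}
  ]
}}

```text
time: 3.12
tcp_pos: [0.596, -0.2251, 0.151]
ee_rot: [[-0.279, 0.96, -0.002], [0.96, 0.279, 0.001], [0.001, -0.001, -1.0]]
wrist_force: [0.1, 0.1, 1.6]
opening: 1.001
```

```bash
python3 - <<'E'
from h import *
s=robot.state();print(s['time'],s['tcp_pos'],s['joints'],s['wrist_force'],s['ee_rot'])
f=grab('wrist','wrist2');f['z']=f['z_map'];P=cloud(f);Q=P[150:420,240:400].reshape(-1,3)
k=Q[(Q[:,2]>.115)&(Q[:,2]<.13)];r=cv2.minAreaRect((k[:,:2]*1000).astype(np.float32));print(len(k),r,np.median(k,axis=0))
grab('side','side2')
E
```

```text
3.1167 [ 0.59602279 -0.22513648  0.15101594] [-0.25140269  0.42722264  0.71105813  1.62525399 -0.29448008  1.20120542
  0.80595046] [0.10742551 0.0853942  1.61152022] [[-2.79061311e-01  9.60271892e-01 -1.63658407e-03]
 [ 9.60272274e-01  2.79063087e-01  9.76813288e-04]
 [ 1.39471655e-03 -1.29897551e-03 -9.99998184e-01]]Traceback (most recent call last):
  File "<stdin>", line 3, in <module>
  File "h.py", line 28, in cloud
    r=rays(f,uv);z=f['z'].ravel()
  File "h.py", line 13, in rays
    n=cv2.undistortPoints(np.array(uv,float).reshape(-1,1,2),np.array(f['K']),np.array(f['d'])).reshape(-1,2)
                                                                      ~^^^^^
KeyError: 'K'
```

View pics/wrist2.png

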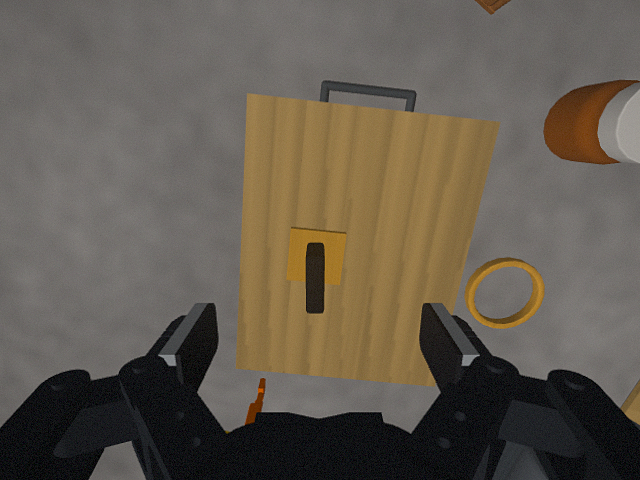

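```bash
python3 - <<'E'
from h import *
for t in('wrist1','wrist2'):
    f=load(t);P=cloud(f);Q=P[150:420,240:400].reshape(-1,3)
    k=Q[(Q[:,2]>.115)&(Q[:,2]<.13)];print(t,len(k),cv2.minAreaRect((k[:,:2]*1000).astype(np.float32)),np.median(k[:,2]))
    p=Q[(Q[:,2]>.0)]
    c=f['color'][150:420,240:400].reshape(-1,3).astype(int)
    m=(c[:,0]-c[:,2]>110)&(abs(Q[:,2]-.079)<.006)
    print('plate',m.sum(),np.median(Q[m],axis=0),cv2.minAreaRect((Q[m][:,:2]*1000).astype(np.float32)))
s=robot.state();print(s['time'],s['tcp_pos'],s['dq'])
E
```

```text
wrist1 510 ((595.8023071289062, -228.2471466064453), (9.974428176879883, 34.2656135559082), 15.814906120300293) 0.12302935134832574
plate 1005 [ 0.59674925 -0.22622151  0.07830968] ((595.6806640625, -228.3516387939453), (35.352996826171875, 35.358402252197266), 10.524639129638672)
wrist2 1134 ((595.8358764648438, -227.9671630859375), (9.724883079528809, 34.09772491455078), 15.93374252319336) 0.12299643249670765
plate 2006 [ 0.59330562 -0.2252494   0.07832643] ((595.8905639648438, -228.45806884765625), (35.988372802734375, 36.6279411315918), 9.946983337402344)
3.1667 [ 0.59679217 -0.2258791   0.15240023] [ 0.00503856 -0.01422254  0.01338986 -0.02518226 -0.00083265 -0.00046712
 -0.00031925]
```

Request:
{"api": "step_arm", "payload": {
  "motion": [
    {"dx": 0, "dy": 0, "dz": -1.5, "ax": 0, "ay": 0, "az": 0, "fingers": 0},
    {"dx": 0, "dy": 0, "dz": -3, "ax": 0, "ay": 0, "az": 0, "fingers": 0.3},
    {"dx": 0, "dy": 0, "dz": -4.5, "ax": 0, "ay": 0, "az": 0, "fingers": 0.4},
    {"dx": 0, "dy": 0, "dz": -5.8, "ax": 0, "ay": 0, "az": 0, "fingers": 0.4},
    {"dx": 0, "dy": 0, "dz": -5.8, "ax": 0, "ay": 0, "az": 0, "fingers": 0.4},
    {"dx": 0, "dy": 0, "dz": -5.8, "ax": 0, "ay": 0, "az": 0, "fingers": 0.4},
    {"dx": 0, "dy": 0, "dz": -5.8, "ax": 0, "ay": 0, "az": 0, "fingers": 0.4}
  ]
}}

```text
time: 3.75
tcp_pos: [0.597, -0.2272, 0.0947]
ee_rot: [[-0.277, 0.961, 0.002], [0.961, 0.277, -0.0], [-0.001, 0.002, -1.0]]
wrist_force: [0.3, -1.0, 0.4]
opening: 0.598
```

```bash
python3 - <<'E'
from h import *
s=robot.state();print(s['time'],s['tcp_pos'],s['ee_rot'][:,1],s['wrist_force'])
grab('side','side3');s=robot.state();print(s['tcp_pos'])
grab('wrist','wrist3');s=robot.state();print(s['tcp_pos'])
i=cv2.imread('pics/side3.png')[200:420,220:460];a=cv2.resize(i,None,fx=2.6,fy=2.6)
cv2.imwrite('pics/zd3.png',a)
E
```

```text
3.75 [ 0.59697129 -0.2271564   0.09473149] [0.96083523 0.27711622 0.00150132] [ 0.28942457 -0.96930249  0.43448434]
[ 0.59700604 -0.2271542   0.09477236]
[ 0.59692414 -0.22717247  0.09463782]
```

View pics/zd3.png

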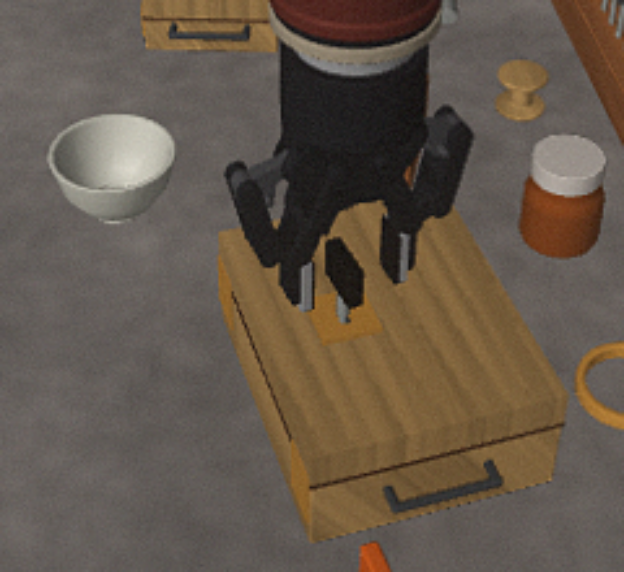

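View pics/wrist3.png

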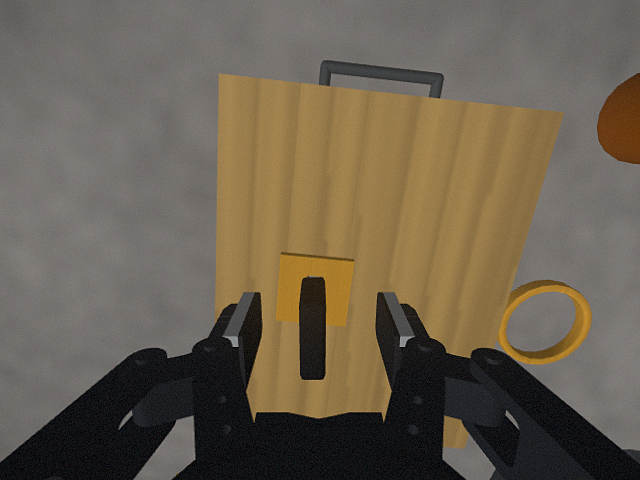

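Request:
{"api": "step_arm", "payload": {
  "motion": [
    {"dx": -0.15, "dy": -0.1, "dz": -0.1, "ax": 0, "ay": 0, "az": 0, "fingers": 0.5},
    {"dx": -0.15, "dy": -0.1, "dz": -0.1, "ax": 0, "ay": 0, "az": 0, "fingers": 0.7},
    {"dx": -0.15, "dy": -0.1, "dz": -0.1, "ax": 0, "ay": 0, "az": 0, "fingers": 0.8},
    {"dx": -0.15, "dy": -0.1, "dz": -0.1, "ax": 0, "ay": 0, "az": 0, "fingers": 0.85},
    {"dx": -0.15, "dy": -0.1, "dz": -0.1, "ax": 0, "ay": 0, "az": 0, "fingers": 1},
    {"dx": -0.15, "dy": -0.1, "dz": -0.1, "ax": 0, "ay": 0, "az": 0, "fingers": 1},
    {"dx": -0.15, "dy": -0.1, "dz": -0.1, "ax": 0, "ay": 0, "az": 0, "fingers": 1},
    {"dx": -0.15, "dy": -0.1, "dz": -0.1, "ax": 0, "ay": 0, "az": 0, "fingers": 1}
  ],
  "squeeze": 40
}}

```text
time: 4.52
tcp_pos: [0.5947, -0.2279, 0.0924]
ee_rot: [[-0.277, 0.961, 0.0], [0.961, 0.277, -0.0], [-0.0, 0.0, -1.0]]
wrist_force: [-0.5, 0.3, 2.7]
opening: 0.112
```

```bash
python3 - <<'E'
from h import *
s=robot.state();print(s)
E
```

```text
{'time': 4.5167, 'joints': array([-0.22670158,  0.48336013,  0.68528962,  1.68317649, -0.33697039,
        1.09627094,  0.83923775]), 'dq': array([-0.0005273 ,  0.00127164,  0.00016435, -0.00173186, -0.00150525,
       -0.0003112 , -0.00031979]), 'joint_torque': array([-3.87501286e-02, -5.99714863e+01,  1.27947387e+01, -3.44774580e+01,
       -3.67663871e-02, -1.50628220e-01, -2.62508416e-03]), 'tcp_pos': array([ 0.59474111, -0.22791171,  0.09240929]), 'ee_rot': array([[-2.77038676e-01,  9.60858767e-01,  3.56351950e-05],
       [ 9.60858765e-01,  2.77038678e-01, -6.66100831e-05],
       [-7.38752096e-05,  1.57868202e-05, -9.99999997e-01]]), 'wrist_force': array([-0.47809941,  0.31094599,  2.74190624]), 'torque': array([0.00616363, 0.12015808, 0.00273417]), 'opening': 0.11233036644399316}
```

Request:
{"api": "step_arm", "payload": {
  "motion": [
    {"dx": 0, "dy": 0, "dz": 0, "ax": 0, "ay": 0, "az": -4, "fingers": 1},
    {"dx": 0, "dy": 0, "dz": 0, "ax": 0, "ay": 0, "az": -8, "fingers": 1},
    {"dx": 0, "dy": 0, "dz": 0, "ax": 0, "ay": 0, "az": -12, "fingers": 1},
    {"dx": 0, "dy": 0, "dz": 0, "ax": 0, "ay": 0, "az": -16, "fingers": 1},
    {"dx": 0, "dy": 0, "dz": 0, "ax": 0, "ay": 0, "az": -20, "fingers": 1},
    {"dx": 0, "dy": 0, "dz": 0, "ax": 0, "ay": 0, "az": -24, "fingers": 1},
    {"dx": 0, "dy": 0, "dz": 0, "ax": 0, "ay": 0, "az": -28, "fingers": 1},
    {"dx": 0, "dy": 0, "dz": 0, "ax": 0, "ay": 0, "az": -30, "fingers": 1},
    {"dx": 0, "dy": 0, "dz": 0, "ax": 0, "ay": 0, "az": -30, "fingers": 1}
  ]
}}

```text
time: 5.27
tcp_pos: [0.5948, -0.2279, 0.0924]
ee_rot: [[0.242, 0.97, -0.0], [0.97, -0.242, -0.0], [-0.0, -0.0, -1.0]]
wrist_force: [-1.6, 0.2, 2.8]
opening: 0.112
```

```bash
cat > st.py <<'E'
from h import *
np.set_printoptions(precision=4,suppress=True)
s=robot.state();R=s['ee_rot'];print(s['time'],s['tcp_pos'],'yaw',np.degrees(np.arctan2(R[1,1],R[0,1])),'F',s['wrist_force'],'T',s['torque'],'q',s['joints'],s['opening'])
E
python3 st.py
```

```text
5.2667 [ 0.5948 -0.2279  0.0924] yaw -14.002132433380968 F [-1.5733  0.2084  2.7884] T [0.1251 0.1984 0.0131] q [-0.3056  0.5185  0.8004  1.6868 -0.4078  1.1114  0.3693] 0.11226883253574547
```

Request:
{"api": "step_arm", "payload": {
  "motion": [
    {"dx": 0, "dy": 0, "dz": 0, "ax": 0, "ay": 0, "az": -5, "fingers": 1},
    {"dx": 0, "dy": 0, "dz": 0, "ax": 0, "ay": 0, "az": -10, "fingers": 1},
    {"dx": 0, "dy": 0, "dz": 0, "ax": 0, "ay": 0, "az": -15, "fingers": 1},
    {"dx": 0, "dy": 0, "dz": 0, "ax": 0, "ay": 0, "az": -20, "fingers": 1},
    {"dx": 0, "dy": 0, "dz": 0, "ax": 0, "ay": 0, "az": -25, "fingers": 1},
    {"dx": 0, "dy": 0, "dz": 0, "ax": 0, "ay": 0, "az": -30, "fingers": 1},
    {"dx": 0, "dy": 0, "dz": 0, "ax": 0, "ay": 0, "az": -35, "fingers": 1},
    {"dx": 0, "dy": 0, "dz": 0, "ax": 0, "ay": 0, "az": -39, "fingers": 1},
    {"dx": 0, "dy": 0, "dz": 0, "ax": 0, "ay": 0, "az": -42, "fingers": 1},
    {"dx": 0, "dy": 0, "dz": 0, "ax": 0, "ay": 0, "az": -42, "fingers": 1}
  ]
}}

```text
time: 6.1
tcp_pos: [0.5947, -0.2279, 0.0924]
ee_rot: [[0.829, 0.56, -0.0], [0.56, -0.829, -0.0], [-0.0, 0.0, -1.0]]
wrist_force: [-0.2, 0.5, 4.1]
opening: 0.11
```

```bash
python3 st.py
```

```text
6.1 [ 0.5947 -0.2279  0.0924] yaw -55.969807704433435 F [-0.2186  0.471   4.0528] T [0.1578 0.164  0.0085] q [-0.4082  0.587   0.9646  1.6912 -0.5232  1.1448 -0.2745] 0.11035708564154986
```

Request:
{"api": "step_arm", "payload": {
  "motion": [
    {"dx": 0, "dy": 0, "dz": 0, "ax": 0, "ay": 0, "az": -2, "fingers": 1},
    {"dx": 0, "dy": 0, "dz": 0, "ax": 0, "ay": 0, "az": -4, "fingers": 1},
    {"dx": 0, "dy": 0, "dz": 0, "ax": 0, "ay": 0, "az": -5, "fingers": 1},
    {"dx": 0, "dy": 0, "dz": 0, "ax": 0, "ay": 0, "az": -5, "fingers": 1}
  ]
}}

```text
time: 6.43
tcp_pos: [0.5947, -0.2279, 0.0924]
ee_rot: [[0.873, 0.487, 0.0], [0.487, -0.873, 0.0], [0.0, 0.0, -1.0]]
wrist_force: [-1.2, 0.6, 3.1]
opening: 0.11
```

```bash
python3 st.py
```

```text
6.4333 [ 0.5947 -0.2279  0.0924] yaw -60.83824207241476 F [-1.1549  0.5573  3.0958] T [0.1179 0.1283 0.0155] q [-0.4189  0.5964  0.9835  1.6917 -0.5379  1.1497 -0.3482] 0.1097952241962457
```

```bash
python3 - <<'E'
from h import *
grab('side','side4');grab('wrist','wrist4')
cv2.imwrite('pics/zd4.png',np.hstack([cv2.resize(cv2.imread('pics/side4.png')[250:370,290:420],(400,370)),cv2.resize(cv2.imread('pics/wrist4.png')[220:440,200:440],(400,370))]))
E
```

```text
(no output)
```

View pics/zd4.png

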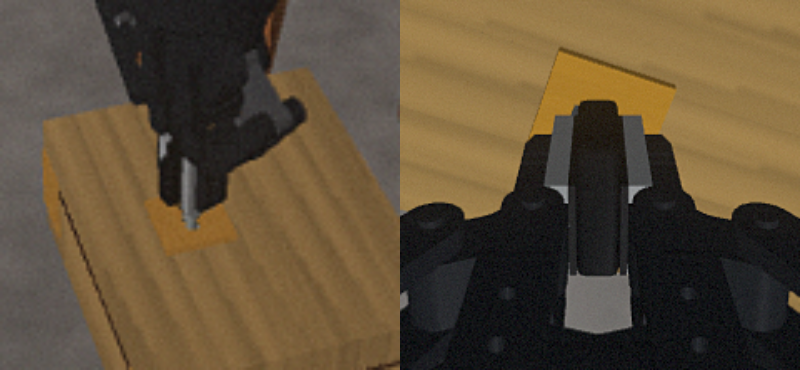

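Request:
{"api": "step_arm", "payload": {
  "motion": [
    {"dx": 0, "dy": 0, "dz": 0, "ax": 0, "ay": 0, "az": -1, "fingers": 1},
    {"dx": 0, "dy": 0, "dz": 0, "ax": 0, "ay": 0, "az": -2, "fingers": 1},
    {"dx": 0, "dy": 0, "dz": 0, "ax": 0, "ay": 0, "az": -3, "fingers": 1},
    {"dx": 0, "dy": 0, "dz": 0, "ax": 0, "ay": 0, "az": -4, "fingers": 1},
    {"dx": 0, "dy": 0, "dz": 0, "ax": 0, "ay": 0, "az": -4, "fingers": 1}
  ]
}}

```text
time: 6.95
tcp_pos: [0.5948, -0.2279, 0.0924]
ee_rot: [[0.906, 0.423, 0.0], [0.423, -0.906, -0.0], [0.0, 0.0, -1.0]]
wrist_force: [-0.7, 0.9, 4.6]
opening: 0.111
```

```bash
python3 st.py
```

```text
6.95 [ 0.5948 -0.2279  0.0924] yaw -65.00123759118246 F [-0.7063  0.8639  4.6222] T [0.1339 0.1144 0.0501] q [-0.4282  0.6049  0.9998  1.692  -0.5507  1.1541 -0.4114] 0.11093974018384573
```

Request:
{"api": "step_arm", "payload": {
  "motion": [
    {"dx": 0, "dy": 0, "dz": 0, "ax": 0, "ay": 0, "az": -1, "fingers": 1},
    {"dx": 0, "dy": 0, "dz": 0, "ax": 0, "ay": 0, "az": -2, "fingers": 1},
    {"dx": 0, "dy": 0, "dz": 0, "ax": 0, "ay": 0, "az": -2, "fingers": 1}
  ]
}}

```text
time: 7.2
tcp_pos: [0.5947, -0.2279, 0.0924]
ee_rot: [[0.921, 0.391, 0.0], [0.391, -0.921, -0.0], [0.0, 0.0, -1.0]]
wrist_force: [-1.1, 1.1, 4.2]
opening: 0.112
```

```bash
python3 st.py
```

```text
7.2 [ 0.5947 -0.2279  0.0924] yaw -67.0093403433934 F [-1.1377  1.1063  4.1716] T [0.139  0.1534 0.0296] q [-0.4325  0.6091  1.0076  1.6923 -0.5568  1.1564 -0.4418] 0.1121974029808212
```

Request:
{"api": "step_arm", "payload": {
  "motion": [
    {"dx": 0, "dy": 0, "dz": 0, "ax": 0, "ay": 0, "az": -1, "fingers": 1},
    {"dx": 0, "dy": 0, "dz": 0, "ax": 0, "ay": 0, "az": -2, "fingers": 1},
    {"dx": 0, "dy": 0, "dz": 0, "ax": 0, "ay": 0, "az": -2, "fingers": 1}
  ]
}}

```text
time: 7.45
tcp_pos: [0.5947, -0.2279, 0.0924]
ee_rot: [[0.934, 0.358, 0.0], [0.358, -0.934, -0.0], [0.0, 0.0, -1.0]]
wrist_force: [-0.3, 1.1, 5.0]
opening: 0.107
```

```bash
python3 st.py
```

```text
7.45 [ 0.5947 -0.2279  0.0924] yaw -69.0258229022788 F [-0.2745  1.0956  4.9822] T [0.1431 0.1141 0.0497] q [-0.4368  0.6133  1.0154  1.6924 -0.5631  1.1587 -0.4723] 0.10689849128960814
```

Request:
{"api": "step_arm", "payload": {
  "motion": [
    {"dx": 0, "dy": 0, "dz": 0, "ax": 0, "ay": 0, "az": -1, "fingers": 1},
    {"dx": 0, "dy": 0, "dz": 0, "ax": 0, "ay": 0, "az": -2, "fingers": 1},
    {"dx": 0, "dy": 0, "dz": 0, "ax": 0, "ay": 0, "az": -3, "fingers": 1},
    {"dx": 0, "dy": 0, "dz": 0, "ax": 0, "ay": 0, "az": -3, "fingers": 1}
  ]
}}

```text
time: 7.78
tcp_pos: [0.5948, -0.2279, 0.0924]
ee_rot: [[0.951, 0.308, 0.0], [0.308, -0.951, -0.0], [0.0, 0.0, -1.0]]
wrist_force: [-0.2, -0.2, 5.5]
opening: 0.11
```

```bash
python3 st.py; python3 - <<'E'
from h import *
grab('wrist','wrist5')
cv2.imwrite('pics/zd5.png',np.hstack([cv2.resize(cv2.imread('pics/wrist5.png')[220:440,200:440],(400,370)),cv2.resize(cv2.imread('pics/wrist4.png')[220:440,200:440],(400,370))]))
E
```

```text
7.7833 [ 0.5948 -0.2279  0.0924] yaw -72.05206848527476 F [-0.1975 -0.2105  5.4804] T [ 0.0597  0.0821 -0.0016] q [-0.4432  0.6199  1.0272  1.6926 -0.5725  1.1622 -0.5181] 0.10996666764792513
```

View pics/zd5.png

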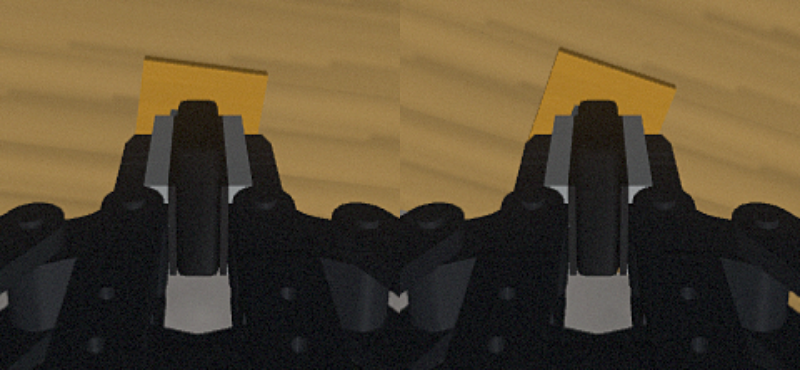

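Request:
{"api": "step_arm", "payload": {
  "motion": [
    {"dx": 0, "dy": 0, "dz": 0, "ax": 0, "ay": 0, "az": -1, "fingers": 1},
    {"dx": 0, "dy": 0, "dz": 0, "ax": 0, "ay": 0, "az": -2, "fingers": 1},
    {"dx": 0, "dy": 0, "dz": 0, "ax": 0, "ay": 0, "az": -2, "fingers": 1}
  ]
}}

```text
time: 8.08
tcp_pos: [0.5948, -0.2279, 0.0924]
ee_rot: [[0.962, 0.274, 0.0], [0.274, -0.962, -0.0], [0.0, 0.0, -1.0]]
wrist_force: [-1.1, 0.5, 5.1]
opening: 0.11
```

```bash
python3 st.py; python3 -c "
from h import *
print(robot.state()['joint_torque'])"
```

```text
8.0833 [ 0.5948 -0.2279  0.0924] yaw -74.06962661679907 F [-1.0531  0.4984  5.0958] T [0.132  0.1355 0.1225] q [-0.4474  0.6243  1.0349  1.6928 -0.5788  1.1646 -0.5485] 0.11033669939800504
[  0.25587101 -55.23995519  20.48930168 -30.14973879  -0.05931137
  -0.26853939  -0.43327183]
```

Request:
{"api": "step_arm", "payload": {
  "motion": [
    {"dx": 0, "dy": 0, "dz": 0, "ax": 0, "ay": 0, "az": -1, "fingers": 1},
    {"dx": 0, "dy": 0, "dz": 0, "ax": 0, "ay": 0, "az": -2, "fingers": 1},
    {"dx": 0, "dy": 0, "dz": 0, "ax": 0, "ay": 0, "az": -2, "fingers": 1}
  ]
}}

```text
time: 8.33
tcp_pos: [0.5948, -0.2279, 0.0924]
ee_rot: [[0.971, 0.241, 0.0], [0.241, -0.971, -0.0], [0.0, 0.0, -1.0]]
wrist_force: [-0.1, 0.9, 5.3]
opening: 0.111
```

```bash
python3 st.py; python3 -c "
from h import *
print(robot.state()['joint_torque'])
grab('wrist','wrist6')
grab('side','side6')
cv2.imwrite('pics/zd6.png',np.hstack([cv2.resize(cv2.imread('pics/wrist6.png')[220:440,200:440],(400,370)),cv2.resize(cv2.imread('pics/side6.png')[250:370,290:420],(400,370))]))"
```

```text
8.3333 [ 0.5948 -0.2279  0.0924] yaw -76.06350219436567 F [-0.0812  0.9354  5.298 ] T [0.1141 0.0743 0.1781] q [-0.4515  0.6287  1.0426  1.693  -0.5852  1.1671 -0.5787] 0.11112462510993179
[  0.37214764 -55.23664355  20.80052018 -29.96562839  -0.07916494
  -0.23130781  -0.53738728]
```

View pics/zd6.png

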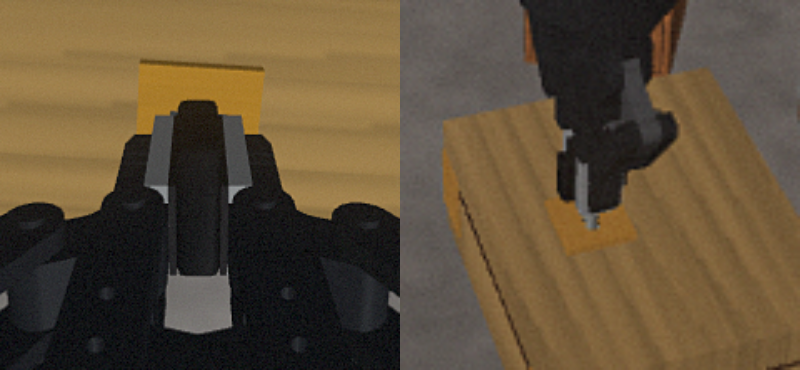

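Request:
{"api": "step_arm", "payload": {
  "motion": [
    {"dx": 0, "dy": 0, "dz": 0, "ax": 0, "ay": 0, "az": -1, "fingers": 1},
    {"dx": 0, "dy": 0, "dz": 0, "ax": 0, "ay": 0, "az": -2, "fingers": 1},
    {"dx": 0, "dy": 0, "dz": 0, "ax": 0, "ay": 0, "az": -3, "fingers": 1},
    {"dx": 0, "dy": 0, "dz": 0, "ax": 0, "ay": 0, "az": -3, "fingers": 1}
  ]
}}

```text
time: 8.77
tcp_pos: [0.5949, -0.2278, 0.0924]
ee_rot: [[0.982, 0.19, 0.0], [0.19, -0.982, -0.0], [0.0, 0.0, -1.0]]
wrist_force: [1.1, 1.0, 5.1]
opening: 0.112
```

```bash
python3 st.py; python3 -c "
from h import *
print(robot.state()['joint_torque'])"
```

```text
8.7667 [ 0.5949 -0.2278  0.0924] yaw -79.06175691737266 F [1.056  0.9541 5.1097] T [ 0.1471 -0.051   0.2849] q [-0.4577  0.6355  1.0541  1.6931 -0.5949  1.1707 -0.6241] 0.11155942783992669
[ 7.58046973e-01 -5.53807747e+01  2.15072358e+01 -2.94565165e+01
  1.04455752e-01  1.94609701e-02 -6.36911932e-01]
```

Request:
{"api": "step_arm", "payload": {
  "motion": [
    {"dx": 0, "dy": 0, "dz": 0, "ax": 0, "ay": 0, "az": 4, "fingers": 1},
    {"dx": 0, "dy": 0, "dz": 0, "ax": 0, "ay": 0, "az": 9, "fingers": 1},
    {"dx": 0, "dy": 0, "dz": 0, "ax": 0, "ay": 0, "az": 14, "fingers": 1},
    {"dx": 0, "dy": 0, "dz": 0, "ax": 0, "ay": 0, "az": 19, "fingers": 1},
    {"dx": 0, "dy": 0, "dz": 0, "ax": 0, "ay": 0, "az": 24, "fingers": 1},
    {"dx": 0, "dy": 0, "dz": 0, "ax": 0, "ay": 0, "az": 29, "fingers": 1},
    {"dx": 0, "dy": 0, "dz": 0, "ax": 0, "ay": 0, "az": 34, "fingers": 1},
    {"dx": 0, "dy": 0, "dz": 0, "ax": 0, "ay": 0, "az": 39, "fingers": 1},
    {"dx": 0, "dy": 0, "dz": 0, "ax": 0, "ay": 0, "az": 44, "fingers": 1},
    {"dx": 0, "dy": 0, "dz": 0, "ax": 0, "ay": 0, "az": 49, "fingers": 1}
  ]
}}

```text
time: 9.6
tcp_pos: [0.5947, -0.2279, 0.0923]
ee_rot: [[0.497, 0.868, 0.0], [0.868, -0.497, 0.0], [0.0, 0.0, -1.0]]
wrist_force: [0.5, 0.7, 4.4]
opening: 0.108
```

Request:
{"api": "step_arm", "payload": {
  "motion": [
    {"dx": 0, "dy": 0, "dz": 0, "ax": 0, "ay": 0, "az": 5, "fingers": 1},
    {"dx": 0, "dy": 0, "dz": 0, "ax": 0, "ay": 0, "az": 10, "fingers": 1},
    {"dx": 0, "dy": 0, "dz": 0, "ax": 0, "ay": 0, "az": 15, "fingers": 1},
    {"dx": 0, "dy": 0, "dz": 0, "ax": 0, "ay": 0, "az": 20, "fingers": 1},
    {"dx": 0, "dy": 0, "dz": 0, "ax": 0, "ay": 0, "az": 25, "fingers": 1},
    {"dx": 0, "dy": 0, "dz": 0, "ax": 0, "ay": 0, "az": 30, "fingers": 1},
    {"dx": 0, "dy": 0, "dz": 0, "ax": 0, "ay": 0, "az": 35, "fingers": 1},
    {"dx": 0, "dy": 0, "dz": 0, "ax": 0, "ay": 0, "az": 40, "fingers": 1},
    {"dx": 0, "dy": 0, "dz": 0, "ax": 0, "ay": 0, "az": 42, "fingers": 1},
    {"dx": 0, "dy": 0, "dz": 0, "ax": 0, "ay": 0, "az": 42, "fingers": 1}
  ]
}}

```text
time: 10.43
tcp_pos: [0.5947, -0.228, 0.0923]
ee_rot: [[-0.209, 0.978, 0.0], [0.978, 0.209, 0.0], [0.0, 0.0, -1.0]]
wrist_force: [-0.2, -0.4, 4.8]
opening: 0.112
```

```bash
python3 st.py; python3 -c "
from h import *
print(robot.state()['joint_torque'])
grab('wrist','wrist7')
grab('side','side7')
cv2.imwrite('pics/zd7.png',np.hstack([cv2.resize(cv2.imread('pics/wrist7.png')[220:440,200:440],(400,370)),cv2.resize(cv2.imread('pics/side7.png')[250:370,290:420],(400,370))]))"
```

```text
10.4333 [ 0.5947 -0.228   0.0923] yaw 12.061753936344404 F [-0.1785 -0.4361  4.8147] T [-0.0748 -0.0386 -0.0364] q [-0.235   0.4867  0.6975  1.6837 -0.3446  1.0974  0.7752] 0.11222944882859949
[ 2.19210740e-01 -5.85447013e+01  1.23820174e+01 -3.30529690e+01
  1.61822224e-01 -1.92717084e-02  1.03688534e+00]
```

View pics/zd7.png

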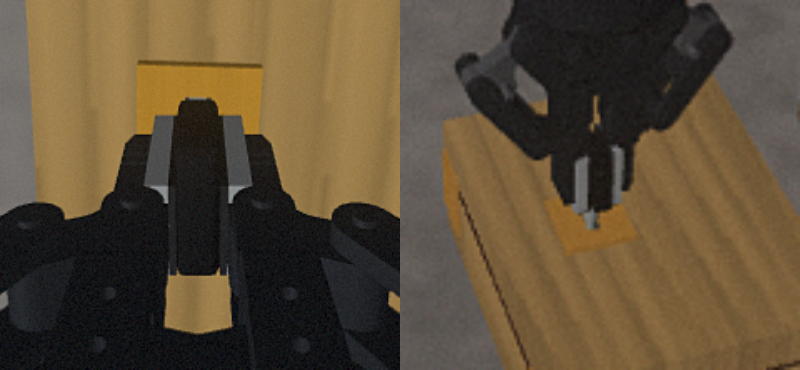

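Request:
{"api": "step_arm", "payload": {
  "motion": [
    {"dx": 0, "dy": 0, "dz": 0, "ax": 0, "ay": 0, "az": 1.5, "fingers": 1},
    {"dx": 0, "dy": 0, "dz": 0, "ax": 0, "ay": 0, "az": 3, "fingers": 1},
    {"dx": 0, "dy": 0, "dz": 0, "ax": 0, "ay": 0, "az": 3.8, "fingers": 1},
    {"dx": 0, "dy": 0, "dz": 0, "ax": 0, "ay": 0, "az": 3.8, "fingers": 1}
  ]
}}

```text
time: 10.87
tcp_pos: [0.5947, -0.2279, 0.0923]
ee_rot: [[-0.274, 0.962, 0.0], [0.962, 0.274, -0.0], [-0.0, -0.0, -1.0]]
wrist_force: [-0.8, 0.5, 4.1]
opening: 0.11
```

```bash
python3 st.py
```

```text
10.8667 [ 0.5947 -0.2279  0.0923] yaw 15.914409414510455 F [-0.7976  0.5013  4.09  ] T [-0.0382 -0.0112  0.0002] q [-0.2253  0.4829  0.6833  1.6832 -0.3359  1.0959  0.8354] 0.10999544667418992
```

Request:
{"api": "step_arm", "payload": {
  "motion": [
    {"dx": 0, "dy": 0, "dz": 0, "ax": 0, "ay": 0, "az": 1, "fingers": 1},
    {"dx": 0, "dy": 0, "dz": 0, "ax": 0, "ay": 0, "az": 2, "fingers": 1},
    {"dx": 0, "dy": 0, "dz": 0, "ax": 0, "ay": 0, "az": 2, "fingers": 1}
  ]
}}

```text
time: 11.12
tcp_pos: [0.5947, -0.2279, 0.0923]
ee_rot: [[-0.308, 0.951, 0.0], [0.951, 0.308, -0.0], [-0.0, 0.0, -1.0]]
wrist_force: [0.5, -0.4, 4.1]
opening: 0.11
```

```bash
python3 st.py
```

```text
11.1167 [ 0.5947 -0.2279  0.0923] yaw 17.960097464476014 F [ 0.4914 -0.445   4.1205] T [-0.1524 -0.0913 -0.041 ] q [-0.2199  0.4809  0.6756  1.683  -0.3314  1.0951  0.8677] 0.10994331920665233
```

Request:
{"api": "step_arm", "payload": {
  "motion": [
    {"dx": 0, "dy": 0, "dz": 0, "ax": 0, "ay": 0, "az": -2, "fingers": 1},
    {"dx": 0, "dy": 0, "dz": 0, "ax": 0, "ay": 0, "az": -2, "fingers": 1},
    {"dx": 0, "dy": 0, "dz": 0.3, "ax": 0, "ay": 0, "az": -2, "fingers": 1},
    {"dx": 0, "dy": 0, "dz": 0.6, "ax": 0, "ay": 0, "az": -2, "fingers": 1},
    {"dx": 0, "dy": 0, "dz": 0.9, "ax": 0, "ay": 0, "az": -2, "fingers": 1},
    {"dx": 0, "dy": 0, "dz": 1.2, "ax": 0, "ay": 0, "az": -2, "fingers": 1},
    {"dx": 0, "dy": 0, "dz": 1.2, "ax": 0, "ay": 0, "az": -2, "fingers": 1}
  ]
}}

```text
time: 11.7
tcp_pos: [0.5947, -0.228, 0.1049]
ee_rot: [[-0.274, 0.962, 0.0], [0.962, 0.274, -0.0], [-0.0, 0.0, -1.0]]
wrist_force: [-0.0, -0.4, -0.1]
opening: 0.115
```

```bash
python3 st.py; python3 -c "
from h import *
grab('wrist','wrist8')
grab('side','side8')
cv2.imwrite('pics/zd8.png',np.hstack([cv2.resize(cv2.imread('pics/wrist8.png')[220:440,200:440],(400,370)),cv2.resize(cv2.imread('pics/side8.png')[250:370,290:420],(400,370))]))"
```

```text
11.7 [ 0.5947 -0.228   0.1049] yaw 15.897805071953982 F [-0.0166 -0.3875 -0.1423] T [-0.0522  0.0078  0.0031] q [-0.2306  0.4696  0.69    1.6726 -0.3262  1.1174  0.8284] 0.11477459682778286
```

View pics/zd8.png

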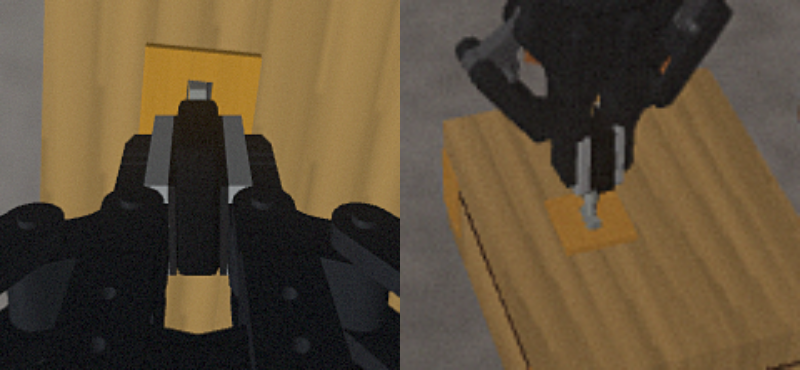

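The key is sliding out without force, so I'll keep lifting.

Request:
{"api": "step_arm", "payload": {
  "motion": [
    {"dx": 0, "dy": 0, "dz": 0.5, "ax": 0, "ay": 0, "az": 0, "fingers": 1},
    {"dx": 0, "dy": 0, "dz": 1, "ax": 0, "ay": 0, "az": 0, "fingers": 1},
    {"dx": 0, "dy": 0, "dz": 1.6, "ax": 0, "ay": 0, "az": 0, "fingers": 1},
    {"dx": 0, "dy": 0, "dz": 2.2, "ax": 0, "ay": 0, "az": 0, "fingers": 1},
    {"dx": 0, "dy": 0, "dz": 2.8, "ax": 0, "ay": 0, "az": 0, "fingers": 1},
    {"dx": 0, "dy": 0, "dz": 3.6, "ax": 0, "ay": 0, "az": 0, "fingers": 1},
    {"dx": 0, "dy": 0, "dz": 5, "ax": 0, "ay": 0, "az": 0, "fingers": 1},
    {"dx": 0, "dy": 0, "dz": 7, "ax": 0, "ay": 0, "az": 0, "fingers": 1},
    {"dx": 0, "dy": 0, "dz": 8, "ax": 0, "ay": 0, "az": 0, "fingers": 1},
    {"dx": 0, "dy": 0, "dz": 8, "ax": 0, "ay": 0, "az": 0, "fingers": 1}
  ]
}}

```text
time: 12.63
tcp_pos: [0.596, -0.2287, 0.1876]
ee_rot: [[-0.274, 0.962, 0.005], [0.962, 0.274, -0.001], [-0.002, 0.004, -1.0]]
wrist_force: [-0.3, 0.6, 0.3]
opening: 0.109
```

```bash
python3 st.py; python3 -c "
from h import *
grab('wrist','wrist9')
grab('side','side9');grab('scene','scene9')
cv2.imwrite('pics/zd9.png',np.hstack([cv2.resize(cv2.imread('pics/wrist9.png')[150:370,200:440],(400,370)),cv2.resize(cv2.imread('pics/side9.png')[190:370,270:460],(400,370))]))"
```

```text
12.6333 [ 0.596  -0.2287  0.1876] yaw 15.878022409932376 F [-0.3107  0.6467  0.2752] T [-0.042  -0.0101  0.0287] q [-0.258   0.3947  0.7251  1.5862 -0.2722  1.2596  0.7888] 0.10874517784416152
```

View pics/zd9.png

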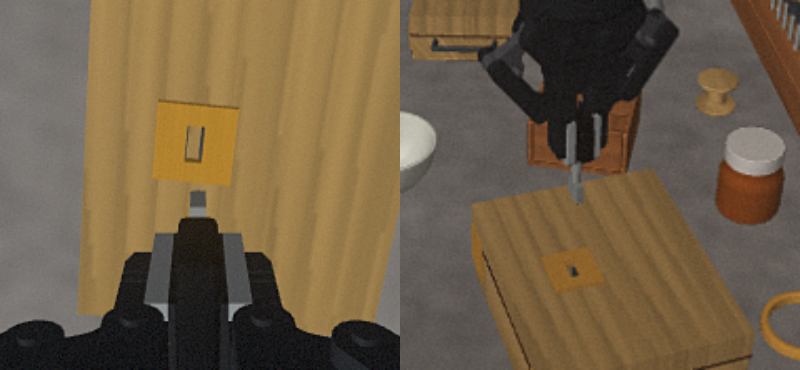

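View pics/scene9.png

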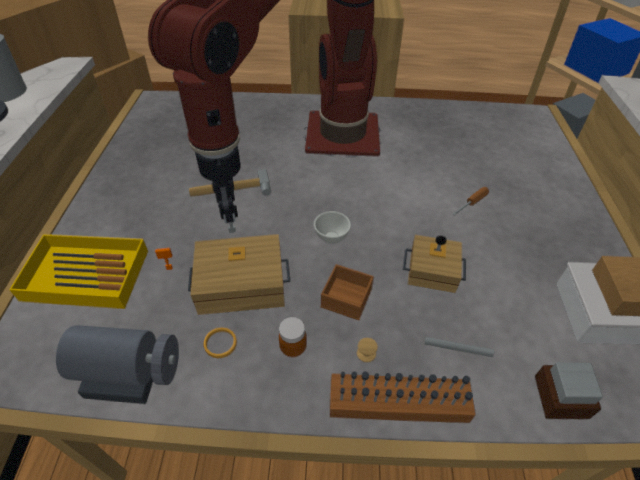

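The key is clear of the lock, and its slot is visible in the plate. The next step is to move above the box and look again.

Request:
{"api": "step_arm", "payload": {
  "motion": [
    {"dx": 0.6, "dy": 3, "dz": 0, "ax": 0, "ay": 0, "az": -4, "fingers": 1},
    {"dx": 1.2, "dy": 6, "dz": 0, "ax": 0, "ay": 0, "az": -8, "fingers": 1},
    {"dx": 1.8, "dy": 9, "dz": 0, "ax": 0, "ay": 0, "az": -12, "fingers": 1},
    {"dx": 2.4, "dy": 12, "dz": 0, "ax": 0, "ay": 0, "az": -16, "fingers": 1},
    {"dx": 3, "dy": 15, "dz": 0, "ax": 0, "ay": 0, "az": -20, "fingers": 1},
    {"dx": 3.6, "dy": 18, "dz": 0, "ax": 0, "ay": 0, "az": -25, "fingers": 1},
    {"dx": 4.2, "dy": 21, "dz": 0, "ax": 0, "ay": 0, "az": -30, "fingers": 1},
    {"dx": 4.5, "dy": 23, "dz": 0, "ax": 0, "ay": 0, "az": -35, "fingers": 1},
    {"dx": 4.5, "dy": 23, "dz": 0, "ax": 0, "ay": 0, "az": -35, "fingers": 1},
    {"dx": 4.5, "dy": 23, "dz": 0, "ax": 0, "ay": 0, "az": -35, "fingers": 1}
  ]
}}

```text
time: 13.62
tcp_pos: [0.6392, 0.004, 0.1828]
ee_rot: [[0.324, 0.946, -0.002], [0.946, -0.324, -0.001], [-0.001, -0.002, -1.0]]
wrist_force: [-0.2, -1.0, -1.3]
opening: 0.11
```

```bash
python3 st.py; python3 -c "
from h import *
grab('wrist','wrist10')
f=load('wrist10');P=cloud(f).reshape(-1,3)
k=P[(P[:,2]>.044)&(P[:,2]<.056)&(abs(P[:,0]-.644)<.075)&(abs(P[:,1]-.018)<.075)]
print(len(k),cv2.minAreaRect((k[:,:2]*1000).astype(np.float32)),np.median(k[:,2]))
"
```

```text
13.6167 [0.6392 0.004  0.1828] yaw -18.910417578408417 F [-0.2328 -1.0303 -1.3056] T [-0.0672 -0.019  -0.0315] q [-0.6638  0.4198  0.7781  1.5851 -0.304   1.2647 -0.1662] 0.11009287783836937
2797 ((646.1386108398438, 17.264801025390625), (90.43009185791016, 90.39999389648438), 71.01950073242188) 0.04890485570705433
```

View pics/wrist10.png

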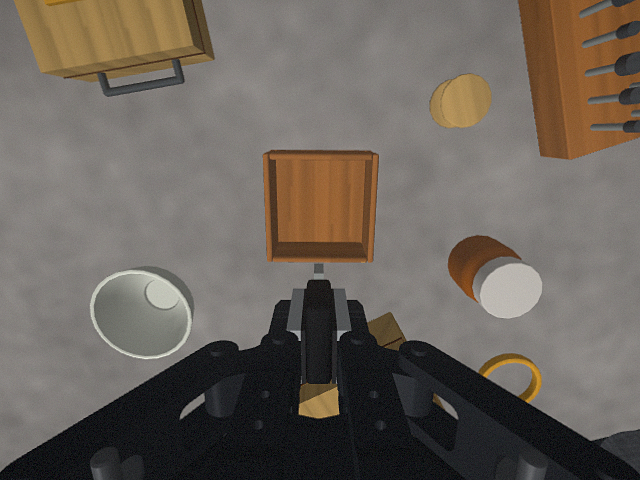

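Request:
{"api": "step_arm", "payload": {
  "motion": [
    {"dx": 0, "dy": 0, "dz": 0, "ax": 4.7, "ay": -1.6, "az": 0, "fingers": 1},
    {"dx": 0.1, "dy": 0.1, "dz": -1, "ax": 9.4, "ay": -3.3, "az": 0, "fingers": 1},
    {"dx": 0.2, "dy": 0.3, "dz": -2, "ax": 14.1, "ay": -4.9, "az": 0, "fingers": 1},
    {"dx": 0.2, "dy": 0.4, "dz": -3, "ax": 18.9, "ay": -6.5, "az": 0, "fingers": 1},
    {"dx": 0.2, "dy": 0.4, "dz": -4, "ax": 23.6, "ay": -8.1, "az": 0, "fingers": 1},
    {"dx": 0.2, "dy": 0.4, "dz": -5, "ax": 28.4, "ay": -9.8, "az": 0, "fingers": 1},
    {"dx": 0.2, "dy": 0.4, "dz": -6, "ax": 28.4, "ay": -9.8, "az": 0, "fingers": 1},
    {"dx": 0.2, "dy": 0.4, "dz": -6, "ax": 28.4, "ay": -9.8, "az": 0, "fingers": 1},
    {"dx": 0.2, "dy": 0.4, "dz": -6, "ax": 28.4, "ay": -9.8, "az": 0, "fingers": 1}
  ]
}}

```text
time: 14.42
tcp_pos: [0.6415, 0.0059, 0.1239]
ee_rot: [[0.285, 0.945, 0.162], [0.819, -0.327, 0.471], [0.498, -0.002, -0.867]]
wrist_force: [0.6, 0.1, 0.3]
opening: 0.107
```

```bash
python3 st.py; python3 -c "
from h import *
s=robot.state();print(s['ee_rot'])
grab('wrist','wrist11');grab('side','side11');grab('scene','scene11')
cv2.imwrite('pics/zd11.png',np.hstack([cv2.resize(cv2.imread('pics/scene11.png')[200:340,260:440],(400,311)),cv2.resize(cv2.imread('pics/side11.png')[150:310,260:460],(400,320))[:311]]))
"
```

```text
14.4167 [0.6415 0.0059 0.1239] yaw -19.108478943538422 F [0.6211 0.1346 0.3132] T [-0.5129  0.1915  0.0046] q [-0.2929  0.4241  0.6198  1.7745 -0.854   1.158   0.3653] 0.10655914206493923
[[ 0.28469536  0.94489886  0.16160046]
 [ 0.81893655 -0.32735717  0.47135995]
 [ 0.49828855 -0.00185347 -0.86700928]]
```

View pics/zd11.png

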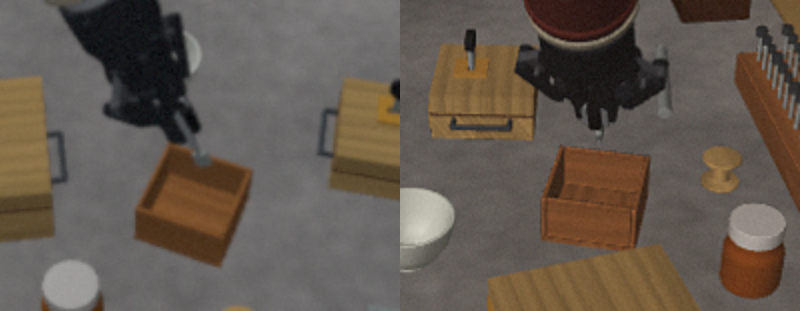

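View pics/wrist11.png

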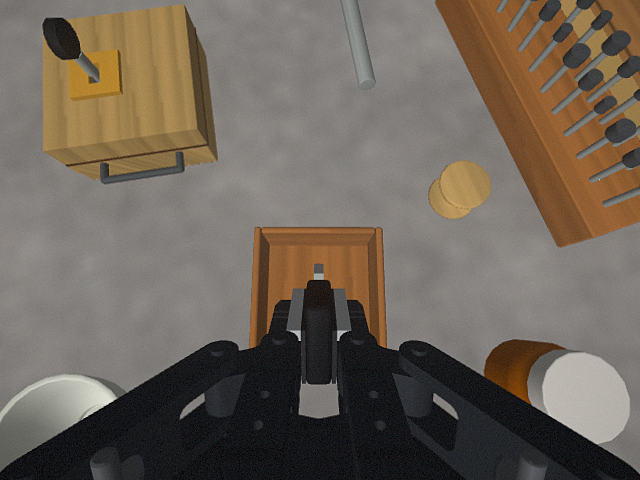

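Request:
{"api": "step_arm", "payload": {
  "motion": [
    {"dx": 0.3, "dy": 1, "dz": 0, "ax": 0, "ay": 0, "az": 0, "fingers": 1},
    {"dx": 0.65, "dy": 1.9, "dz": -1, "ax": 0, "ay": 0, "az": 0, "fingers": 1},
    {"dx": 0.65, "dy": 1.9, "dz": -2.5, "ax": 0, "ay": 0, "az": 0, "fingers": 1},
    {"dx": 0.65, "dy": 1.9, "dz": -4, "ax": 0, "ay": 0, "az": 0, "fingers": 1},
    {"dx": 0.65, "dy": 1.9, "dz": -5.5, "ax": 0, "ay": 0, "az": 0, "fingers": 1},
    {"dx": 0.65, "dy": 1.9, "dz": -6.8, "ax": 0, "ay": 0, "az": 0, "fingers": 1},
    {"dx": 0.65, "dy": 1.9, "dz": -7.5, "ax": 0, "ay": 0, "az": 0, "fingers": 1},
    {"dx": 0.65, "dy": 1.9, "dz": -7.5, "ax": 0, "ay": 0, "az": 0, "fingers": 1},
    {"dx": 0.65, "dy": 1.9, "dz": -7.5, "ax": 0, "ay": 0, "az": 0, "fingers": 1}
  ]
}}

```text
time: 15.32
tcp_pos: [0.648, 0.0246, 0.0487]
ee_rot: [[0.285, 0.945, 0.163], [0.818, -0.328, 0.473], [0.5, -0.002, -0.866]]
wrist_force: [-0.1, 0.1, -0.4]
opening: 0.113
```

```bash
python3 st.py; python3 -c "
from h import *
grab('wrist','wrist12');grab('side','side12');grab('scene','scene12')
cv2.imwrite('pics/zd12.png',np.hstack([cv2.resize(cv2.imread('pics/scene12.png')[200:340,260:440],(400,311)),cv2.resize(cv2.imread('pics/side12.png')[150:310,260:460],(400,320))[:311]]))
"
```

```text
15.3167 [0.648  0.0246 0.0487] yaw -19.154608259712273 F [-0.1445  0.0852 -0.3925] T [-0.5548  0.2439  0.002 ] q [-0.2755  0.5232  0.564   1.8168 -0.955   1.0563  0.4593] 0.11295103619817462
```

View pics/zd12.png

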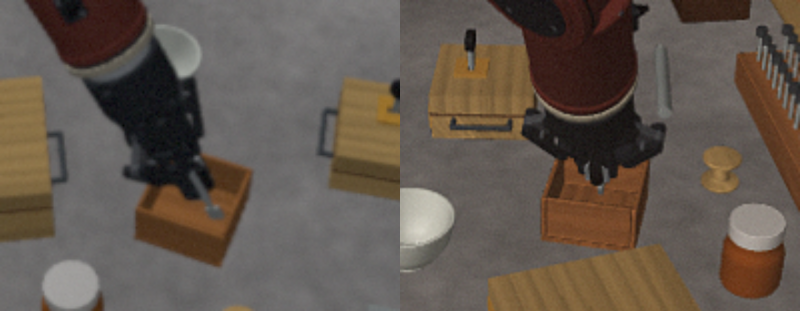

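View pics/wrist12.png

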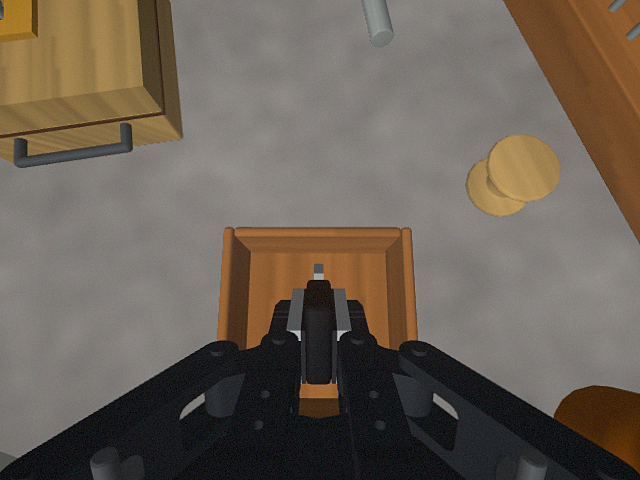

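Request:
{"api": "step_arm", "payload": {
  "motion": [
    {"dx": 0, "dy": 0.1, "dz": -0.4, "ax": 0, "ay": 0, "az": 0, "fingers": 1},
    {"dx": 0, "dy": 0.1, "dz": -0.7, "ax": 0, "ay": 0, "az": 0, "fingers": 1},
    {"dx": 0, "dy": 0.1, "dz": -0.7, "ax": 0, "ay": 0, "az": 0, "fingers": 1},
    {"dx": 0, "dy": 0.1, "dz": -0.7, "ax": 0, "ay": 0, "az": 0, "fingers": 0.85},
    {"dx": 0, "dy": 0.1, "dz": -0.7, "ax": 0, "ay": 0, "az": 0, "fingers": 0.75},
    {"dx": 0, "dy": 0.1, "dz": -0.7, "ax": 0, "ay": 0, "az": 0, "fingers": 0.6},
    {"dx": 0, "dy": 0.1, "dz": -0.7, "ax": 0, "ay": 0, "az": 0, "fingers": 0.6},
    {"dx": 0, "dy": 0.1, "dz": -0.7, "ax": 0, "ay": 0, "az": 0, "fingers": 0.6},
    {"dx": 0, "dy": 0.1, "dz": -0.7, "ax": 0, "ay": 0, "az": 0, "fingers": 0.6}
  ]
}}

```text
time: 16.22
tcp_pos: [0.6482, 0.0261, 0.0424]
ee_rot: [[0.284, 0.945, 0.163], [0.818, -0.327, 0.473], [0.501, -0.001, -0.866]]
wrist_force: [-0.4, 0.0, -0.1]
opening: 0.404
```

```bash
python3 st.py; python3 -c "
from h import *
grab('wrist','wrist13')
"
```

```text
16.2167 [0.6482 0.0261 0.0424] yaw -19.104074479551297 F [-0.4126  0.0318 -0.0806] T [-0.5334  0.1784 -0.05  ] q [-0.2735  0.5314  0.5585  1.8203 -0.9644  1.0475  0.4697] 0.40409220735582896
```

View pics/wrist13.png

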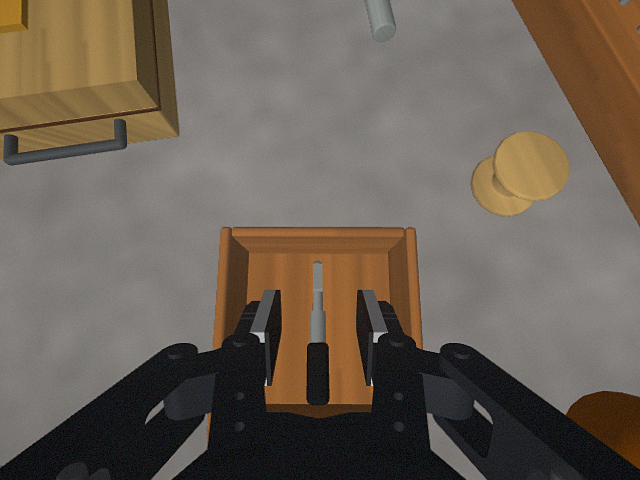

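Request:
{"api": "step_arm", "payload": {
  "motion": [
    {"dx": 0, "dy": 0, "dz": 1.5, "ax": 0, "ay": 0, "az": 0, "fingers": 0.6},
    {"dx": 0, "dy": 0, "dz": 3, "ax": 0, "ay": 0, "az": 0, "fingers": 0.6},
    {"dx": 0, "dy": 0, "dz": 5, "ax": 0, "ay": 0, "az": 0, "fingers": 0.6},
    {"dx": 0, "dy": -0.5, "dz": 8, "ax": 0, "ay": 0, "az": 0, "fingers": 0.6},
    {"dx": 0, "dy": -2, "dz": 11, "ax": 0, "ay": 0, "az": 0, "fingers": 0.6},
    {"dx": -2, "dy": -5, "dz": 14, "ax": 0, "ay": 0, "az": 0, "fingers": 0.6},
    {"dx": -3, "dy": -8, "dz": 16, "ax": 0, "ay": 0, "az": 0, "fingers": 0.6},
    {"dx": -3, "dy": -10, "dz": 17, "ax": 0, "ay": 0, "az": 0, "fingers": 0.6},
    {"dx": -3, "dy": -10, "dz": 17, "ax": 0, "ay": 0, "az": 0, "fingers": 0.6},
    {"dx": -3, "dy": -10, "dz": 17, "ax": 0, "ay": 0, "az": 0, "fingers": 0.6}
  ]
}}

```text
time: 17.1
tcp_pos: [0.6186, -0.0759, 0.2149]
ee_rot: [[0.285, 0.944, 0.168], [0.817, -0.33, 0.472], [0.501, 0.003, -0.866]]
wrist_force: [-0.4, 1.6, 0.1]
opening: 0.4
```

```bash
python3 st.py; python3 -c "
from h import *
grab('wrist','wrist14');grab('scene','scene14');grab('side','side14')
f=load('wrist14');P=cloud(f).reshape(-1,3)
k=P[(P[:,2]>.044)&(P[:,2]<.056)&(abs(P[:,0]-.644)<.075)&(abs(P[:,1]-.018)<.075)]
print(len(k),cv2.minAreaRect((k[:,:2]*1000).astype(np.float32)),np.median(k[:,2]))
c=f['color'].reshape(-1,3).max(1)
m=(c<55)&(abs(P[:,0]-.644)<.04)&(abs(P[:,1]-.018)<.04)&(P[:,2]<.08);print(m.sum(),P[m].mean(0),P[m].max(0))
"
```

```text
17.1 [ 0.6186 -0.0759  0.2149] yaw -19.285629047621914 F [-0.396   1.6033  0.1054] T [-0.4468  0.1825 -0.0292] q [-0.2144  0.3458  0.697   1.6788 -0.7629  1.3495  0.3599] 0.3996949506562339
1923 ((646.0527954101562, 16.972965240478516), (89.78207397460938, 90.15831756591797), 70.83267974853516) 0.04879436510599772
261 [ 0.63856125 -0.00476552  0.03895204] [0.64720128 0.01035161 0.04447008]
```

View pics/wrist14.png

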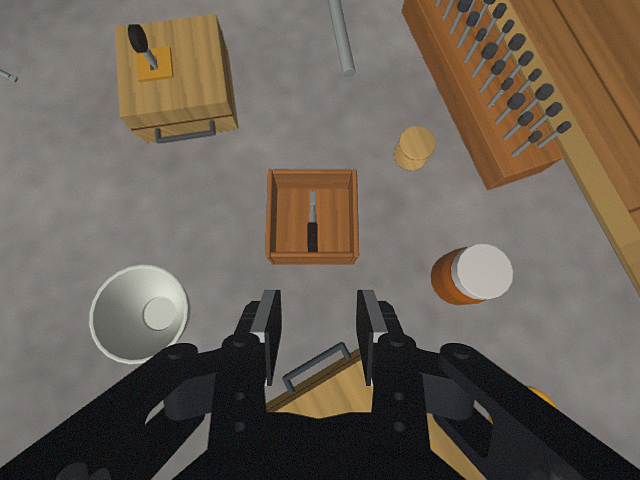

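View pics/scene14.png

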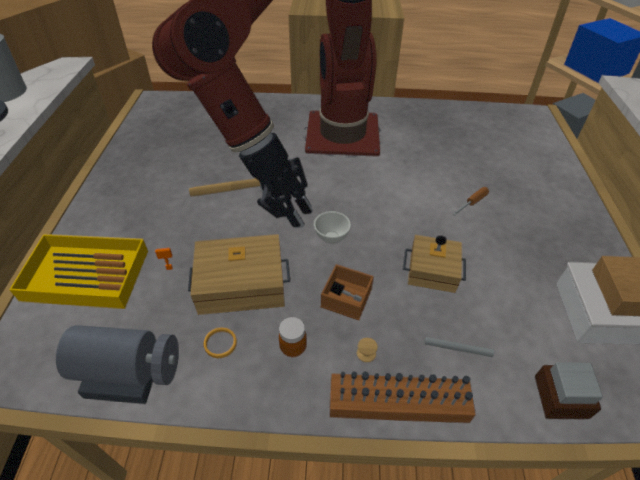

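The key lies flat inside the box at wrist (312,225). The box hasn't moved and is upright, and the small key is still in its lid. I'm handing in the job.

```bash
python3 -c "
from plant import robot
print(robot.job_done())"
```

```text
the job is handed in; nothing more can be done
None
```

The larger chest's key went through the full lock cycle and now lies inside the square wooden box. I handed the job in at about 17 s of the 51 s allowed.

- **Turning to the stop:** I turned the key clockwise from its starting direction (yaw about 16°). Resistance began about 90° into the turn, and I pushed on to 95°, where the torque reached about 0.28 N m, well above the 0.04 N m lock friction. The stop came about 8° later than the 82° I expected. I put this down to the key's play, because the bow started about 6° off square to the chest.
- **Turning back and drawing out:** I turned the key about 2° past its starting direction to take up the lag, then set it back to 16°. It came straight up with no measurable resistance.
- **Placing in the box:** I lowered the key tilted 30° until its tip was a few millimetres above the floor of the box, then let go.

**Last checks:**
- The key lies wholly inside the box; its highest point is about 44 mm, below the 50 mm rim.
- The box is upright and moved less than 1 mm.
- The smaller chest's key is still in its lock.
- The gripper is clear of everything, and readings between moves stayed at a few newtons.

I couldn't see the lock cylinder's own angle. That it reached the stop and came back to zero is inferred from the torque, the angles and the key sliding out freely.

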